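# Hang a stitching template on the keyhole stud

## Robot

A 6-joint arm with a two-finger parallel gripper is mounted at the origin on a cart in front of the work surface, level with it; the furniture and walls round the work are solid. World frame = base frame: x ahead of the robot, y to its left, z up, the work surface at z = 0. Lengths are in mm, angles in rad, forces in N, time in s.
With the tool pointing down it reaches from about 425 to 1125 mm from the base axis. Payload 14.9 kg.
Tool frame: the origin (TCP) lies midway between the tips of the shut fingers; the grasp point (between the pads) lies arm.grasp_offset behind it (arm.grasp_offset is the distance from the TCP to the grasp point, in mm); z points along the fingers, y is the line along which they close (so a half turn about z gives the same grasp; the last joint's range is limited). The gripper opens to 91 mm and grips with 3 to 60 N. Pads are 32 mm wide; open, the fingers measure 118 mm over their backs; the gripper's body (76 mm by 178 mm) begins 60 mm behind the grasp point.
Start: joints at [-1.22, 0.379, 1.734, -0, 1.028, -0.033], TCP at [262.109, -649.089, 213.932] pointing down, gripper open.
Joint ranges: [-2.77, 2.77], [-0.74, 2.19], [0, 2.66], [-1.06, 4.2], [0.31, 2.87], [-3.08, 3.08]. Speed limits (rad/s): [1.89, 1.89, 2.39, 3.14, 3.14, 3.14].

## Interface

Orientations are given as a rotation vector (axis times angle).
In Python, from rig import arm gives the robot as it stands. The module is installed in compiled form; this text tells all that it offers.
- The arm moves only by the shell command python3 -m crank 'ROWS' [FORCE]. ROWS is JSON, a list of rows, each an object of numbers: "tx", "ty", "tz": the shift along the tool's x, y, z in cm; "roll": the turn about the tool's z in degrees; "grip": the finger opening in cm, from 0 to 9.12. A call has 1 to 10 rows; each row shifts and turns the commanded pose from where the row before left it, along the tool's axes as they then stand; what a row does not reach is not made up. A row lasts 1/10 s, in which the tool goes at most 50 mm and 8.59 degrees, less where a joint would pass 70% of its speed; a pose out of reach is approached as far as the arm can. A call with a gripper value outside its range is refused whole. The fingers move at their own pace and stop on an object; FORCE is the grip in N (left out, the last holds). Time passes only in rows, so rows that do not move let the fingers close. It gives the time, the measured TCP pose, the force, the opening and the grip force at its end, in the units of the state.
- arm.observe(): the state, without advancing time (a new reading comes with each control period).
- arm.camera(name): name is "scene" or "top" or "wrist"; returns a dict with "frame" (480x640x3 uint8, blue, green, red), "z_map" (480x640 float32, mm along the optical axis (not along the pixel's ray), 0 where there is no reading), "fovy" (degrees; the focal length in pixels is half the picture's height over the tangent of half this angle, whatever the lens; pixels are square), "cx", "cy" (the principal point, pixels), "world_from_camera" (4x4, takes a point from camera to world coordinates). Camera axes: x right, y down, z forward; pixel columns grow to the right and rows downward; lengths in mm; the calibration is good to about 2 mm. A picture is of the moment at which its call begins.
- arm.hand_in(): hands the job in; it is judged then, once.
Trained networks look in a picture, given as the dict that the camera call returned (one of the last four; its "shot" number tells which), for a name from the list of things; names that differ only in an ending like _2 or _b are one class to them, and where a whole thing is asked for, a point or a joint stands for the part that bears it (a point fixed in the world has none). Each returns a list of dicts, best first, with "score" (0 to 1); they miss things now and then, are a little off and sometimes report something else, mostly with a low value. They report only what shows in the picture. A call takes as long as a camera call. They do not tell look-alikes from the thing itself.
- arm.cut_out(picture, name): "region" (480x640 bool, what is visible of it) and "rect" ([left, top, right, bottom] in pixels, round what is visible of it).
- arm.tip_of(picture, name): "xy" ([column, row] in pixels: a listed point, or the origin of a listed thing).
The state is a dict: "t": time; "joints": joint angles; "joint_vel": joint speeds; "joint_efforts": joint torques, N m; "position": TCP position; "eef_rot": TCP orientation; "contact_force": force on the tool from outside, world axes, zero at the start; "moment": the same for the moment, N m; "gripper_width": opening from 0.0 (shut) to 1.0 (fully open); "finger_force": force on a finger pad.
Only numpy, scipy, OpenCV 4.12 (cv2) and the standard library are available. Lean on these libraries where they do the work, as an engineer would, in place of code of your own. Each camera call takes 0.05 s, during which the arm holds its last target. There are 200 camera calls.

## Task

Hang the aluminium stitching template on the stud of the sloping board: set the large end of its keyhole over the stud head, feeling for the head because the stud may be clamped anywhere along its short cross slot, until the plate lies flat on the board, then slide it straight down the slope until the stud is fully home at the end of the narrow slot, and let go. Work gently, without forcing the plate against the stud or board, and do not push the bone folder, bottle, wax block or thread spool away.

Things in the scene. Friction and masses are not known exactly. Their poses are not given: they have to be found in the camera images.
- board: Fixed sloping plywood board. Origin: centre of its underside, on the bench. Its flat 200 x 200 mm face rises at 12 degrees towards the board's own +x (low edge nearest the robot at yaw 0); the face centre is 45 mm above the origin. It stands left or right, the template on the other side. Its stud: neck 7 mm thick up to 10 mm from the face; round head 15 mm wide from 10 to 15 mm, its top flat, edges barely broken.
- slot_mid (a point): Middle of the dark 62 mm long cross slot in the board's face, a point on the face, 20 mm up the slope from the face centre. Axes: x up the slope, y along the slot, z square out of the face. The steel stud stands square to the face in this slot, at x = 0, clamped immovably at an unknown y between -20 and +20 mm; the stud itself is not measured.
- template: Loose aluminium plate 150 x 110 x 5 mm (x, y, z), 0.2 to 0.35 kg, with a dark wooden grip bar on top and four rubber bumpers 2 mm high below, on which it stands. Origin: centre, on the plane of the bumpers' undersides; z up. Keyhole through it: a 19 mm round hole at x = +15 mm, from which a slot 9 mm wide runs in +x. It hangs with axes parallel to those of slot_mid, +x up the slope.
- large_hole (a point): Centre of the 19 mm round hole, 2 mm under the plate: (15, 0, 0) mm in its frame.
- slot_end (a point): Where the middle of the stud's neck stands when it touches the blind end of the narrow slot, 2 mm under the plate: (39, 0, 0) mm in its frame, 24 mm in +x from large_hole.
- grip_bar (a point): Grip point in the wooden bar on the template: (-25, 0, 32) mm in the template's frame. The bar is 12 mm thick in x, 44 mm long in y and stands 40 mm above the plate's upper face (its top is 15 mm above this point, the plate's upper face 25 mm below). Two low metal feet, 3 mm high, end the bar in y. Pinch it across x.
- bone_folder: Bystander: pale flat folder 22 x 135 x 8 mm lying between the places of board and template.
- dye_bottle: Bystander: small bottle with black label and spout, 42 mm in diameter, 136 mm high, behind.
- wax_block: Bystander: yellow wax block 36 x 56 x 22 mm, near the robot in the middle.
- spool: Bystander: spool with straw-coloured thread, 52 mm in diameter, 86 mm high, at the right.
Not all that is in view belongs to the job. Of the things shaped like the template, the aluminium one is meant.

How it is judged:
By the outcome, as a careful person would: the job done as asked, in the order asked, and still so for the second after the job is handed in, with the robot touching nothing.
It also fails if it takes over 72 s, if anything falls off the work surface, if the arm or the gripper's body presses on something with over 40 N, if the wrist force passes 120 N, or if a joint passes its speed limit or range.

## Working session

There is one attempt and no reset: what is moved stays moved. The work goes in short steps, Python scripts to look and compute and a shell command to move; the robot and the scene stay as the last step left them, time stands still between calls to the robot, and variables do not carry over. Pictures are saved under pics/ and viewed, at most 10 in all, crops included, and the job is handed in when it is done.

```bash
mkdir -p pics; cat > h.py <<'E'
import numpy as np, cv2
from rig import arm
from scipy.spatial.transform import Rotation as R
def P(pic,uv,z=None):
    f=240/np.tan(np.radians(pic["fovy"])/2); u,v=uv
    if z is None:
        a=pic["z_map"][max(0,int(v)-2):int(v)+3,max(0,int(u)-2):int(u)+3]; a=a[a>0]; z=np.median(a) if a.size else np.nan
    p=np.array([(u-pic["cx"])/f*z,(v-pic["cy"])/f*z,z,1]); return (pic["world_from_camera"]@p)[:3]
def cloud(pic,mask=None):
    f=240/np.tan(np.radians(pic["fovy"])/2); m=pic["z_map"]>0
    if mask is not None: m=m&mask
    v,u=np.nonzero(m); z=pic["z_map"][m]
    p=np.c_[(u-pic["cx"])/f*z,(v-pic["cy"])/f*z,z,np.ones(len(z))]
    return (p@pic["world_from_camera"].T)[:,:3]
def px(pic,p):
    f=240/np.tan(np.radians(pic["fovy"])/2); q=np.linalg.inv(pic["world_from_camera"])@np.r_[p,1]
    return q[0]/q[2]*f+pic["cx"],q[1]/q[2]*f+pic["cy"]
E
python3 - <<'E'
from h import *
np.set_printoptions(precision=1,suppress=True)
s=arm.observe(); print(s["t"],s["position"],s["eef_rot"],arm.grasp_offset)
for c in ["top","scene"]:
    p=arm.camera(c); cv2.imwrite(f"pics/{c}1.png",p["frame"])
    for n in ["board","template","bone_folder","dye_bottle","wax_block","spool"]:
        for d in arm.cut_out(p,n)[:3]:
            q=cloud(p,d["region"]); print(c,n,round(d["score"],2),d["rect"],np.median(q,0) if len(q) else None)
    for n in ["slot_mid","large_hole","slot_end","grip_bar","template"]:
        for d in arm.tip_of(p,n)[:3]: print(c,n,round(d["score"],2),d["xy"],P(p,d["xy"]))
E
```

```text
0.0 [ 261.9 -648.7  213.3] [-3.1 -0.6  0. ] 18.8
top board 0.72 [146.9, 191.1, 225.8, 265.9] [634.4 226.7  45.3]
top template 0.83 [297.8, 214.1, 349.8, 276.4] [ 602.5 -151.1    7.5]
top template 0.66 [341.7, 287.6, 404.8, 337.4] [ 425.3 -287.6    7.4]
top bone_folder 0.69 [249.1, 232.0, 298.6, 239.5] [625.6  -5.4   8.7]
top dye_bottle 0.7 [270.4, 164.9, 283.5, 188.3] [782.3 -15.1  72.1]
top wax_block 0.7 [258.5, 285.7, 280.7, 307.3] [456.2  -1.9  22.3]
top spool 0.86 [428.2, 292.4, 453.5, 309.5] [ 457.5 -461.3   82.2]
top slot_mid 0.66 [187.4, 225.0] [650.7 223.3  48.7]
top large_hole 0.94 [379.7, 311.4] [ 423.6 -307.4   -1.6]
top large_hole 0.9 [327.1, 242.3] [ 614.3 -159.6    1.2]
top large_hole 0.27 [266.9, 298.0] [456.    4.3  22.4]
top slot_end 0.92 [328.0, 233.7] [ 638.6 -161.8    2.2]
top slot_end 0.87 [389.9, 317.4] [ 407.5 -335.     3.1]
top grip_bar 0.8 [364.2, 308.0] [ 431.8 -260.7   37.4]
top grip_bar 0.57 [322.5, 251.2] [ 584.5 -145.9   42.6]
top template 0.82 [326.3, 247.3] [ 599.5 -157.3    7.5]
top template 0.81 [372.2, 309.2] [ 429.3 -285.5    8.3]
scene board 0.75 
[... 420 characters left out ...]
55 [417.9, 162.4, 443.2, 195.2] [ 453.8 -452.2   53. ]
scene spool 0.51 [341.2, 303.9, 370.1, 333.7] [452.3   7.2  21.2]
scene slot_mid 0.65 [220.0, 353.9] [652.4 233.8  50.1]
scene large_hole 0.89 [324.0, 246.1] [ 617.4 -154.7    0.5]
scene large_hole 0.74 [421.8, 236.3] [ 406.6 -257.7   41.6]
scene slot_end 0.85 [429.3, 228.0] [ 406.8 -326.2    5.5]
scene slot_end 0.63 [317.1, 240.8] [ 639.5 -160.6    2.9]
scene grip_bar 0.7 [336.7, 242.9] [ 578.  -143.6   43.8]
scene grip_bar 0.63 [427.1, 190.7] [ 457.1 -445.8   12.9]
scene grip_bar 0.59 [413.7, 231.8] [ 428.6 -260.3   44.1]
scene template 0.77 [417.5, 237.7] [ 415.1 -252.5   37.4]
scene template 0.65 [329.3, 249.7] [ 588.2 -124.9   33.1]
```

View pics/top1.png

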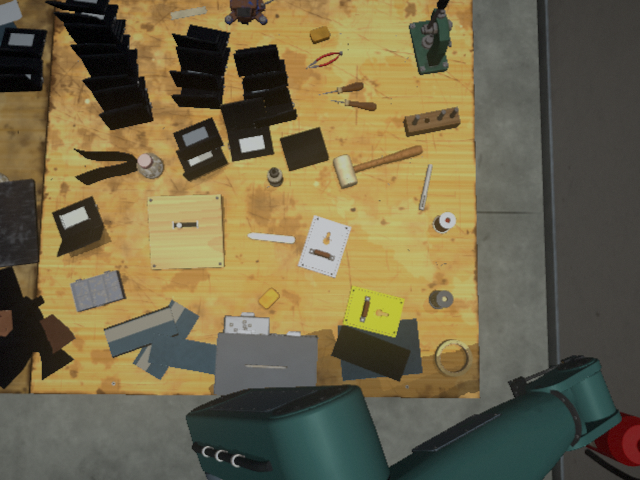

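View pics/scene1.png

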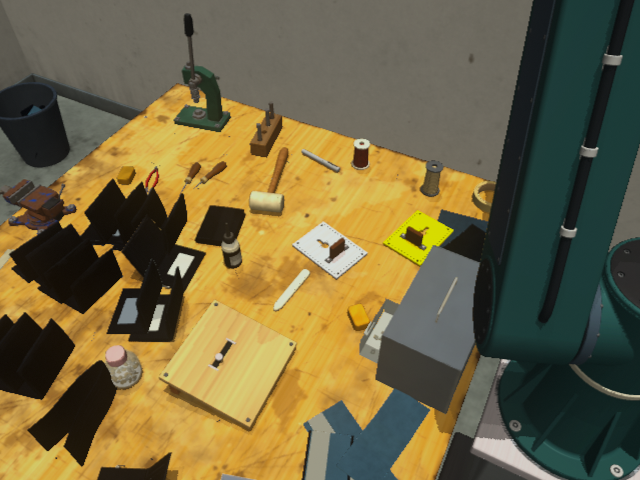

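The aluminium template is the pale plate at about (325,247) in the top picture. The yellow one at (374,312) is the look-alike. The board is at about (187,230), with its cross slot near (186,225).

```bash
cat >> h.py <<'E'
def yaw_of(q):
    r=cv2.minAreaRect(q[:,:2].astype(np.float32)); return r
def go(target,yaw=None):
    """tool shift (cm) and roll (deg) to bring TCP to target with tool y along world yaw (mod 180); rows: translate first"""
    s=arm.observe(); M=R.from_rotvec(s["eef_rot"]).as_matrix(); d=M.T@(np.array(target)-s["position"])/10
    out=f"t={s['t']:.1f} pos={np.round(s['position'],1)} shift cm {np.round(d,2)}"
    if yaw is not None:
        y=np.degrees(np.arctan2(M[1,1],M[0,1])); r=-(yaw-y); r=(r+90)%180-90; out+=f" toolyaw={y:.2f} roll {r:.2f} or {r-np.sign(r)*180:.2f}"
    print(out)
E
python3 - <<'E'
from h import *
s=arm.observe(); print(s["eef_rot"],R.from_rotvec(s["eef_rot"]).as_matrix().round(4),s["joints"])
for c in ["top","scene"]:
    p=arm.camera(c)
    for d in arm.cut_out(p,"template")[:2]:
        q=cloud(p,d["region"]); q=q[(q[:,2]<12)&(q[:,2]>4)]; print(c,"tmpl",yaw_of(q))
    d=arm.cut_out(p,"board")[0]; q=cloud(p,d["region"]); q=q[q[:,2]>15]
    A=np.c_[q[:,:2],np.ones(len(q))]; k=np.linalg.lstsq(A,q[:,2],rcond=None)[0]; r=q[:,2]-A@k
    k=np.linalg.lstsq(A[abs(r)<4],q[abs(r)<4,2],rcond=None)[0]; r=q[:,2]-A@k
    print(c,"board",yaw_of(q[abs(r)<5]),"slope",np.degrees(np.arctan(np.hypot(*k[:2]))),"dir",np.degrees(np.arctan2(k[1],k[0])),"stud?",np.median(q[r>9],0),(r>9).sum())
go([583,-146,200],-16)
E
```

```text
[3.08388711e+00 5.99202563e-01 4.64249120e-06] [[ 0.9272  0.3745  0.    ]
 [ 0.3745 -0.9272 -0.    ]
 [-0.      0.     -1.    ]] [-1.22030011e+00  3.78882557e-01  1.73418766e+00 -2.49072376e-06
  1.02849038e+00 -3.33222227e-02]
top tmpl ((424.92095947265625, -288.6219482421875), (151.04541015625, 110.67374420166016), 76.22758483886719)
top tmpl ((603.8086547851562, -152.39198303222656), (109.72958374023438, 150.85598754882812), 73.40251159667969)
top board ((633.755615234375, 227.61050415039062), (195.86196899414062, 200.85328674316406), 2.508945941925049) slope 11.997981429176834 dir 2.329662494763306 stud? [645.32251707 238.11363586  60.70473876] 96
scene tmpl ((422.2672424316406, -284.00738525390625), (154.56454467773438, 111.69837188720703), 77.13806915283203)
scene board ((456.3389892578125, -464.7034912109375), (36.28779983520508, 41.04774856567383), 16.387460708618164) slope 47.067499429013786 dir -76.90037970416078 stud? [ 453.17386407 -452.56245792   84.21805466] 162
t=1.5 pos=[ 262.1 -649.1  213.9] shift cm [ 48.59 -34.63   1.39] toolyaw=-68.01 roll -52.01 or 127.99
```

```bash
python3 -m crank '[{"tx":3.74,"ty":-2.66},{"tx":3.74,"ty":-2.66},{"tx":3.74,"ty":-2.66},{"tx":3.74,"ty":-2.66},{"tx":3.74,"ty":-2.66},{"tx":3.74,"ty":-2.66},{"tx":3.74,"ty":-2.66},{"tx":3.74,"ty":-2.66},{"tx":3.74,"ty":-2.66},{"tx":3.74,"ty":-2.66}]'
python3 -m crank '[{"tx":3.74,"ty":-2.66},{"tx":3.74,"ty":-2.66},{"tx":3.74,"ty":-2.66},{"roll":-7.4},{"roll":-7.4},{"roll":-7.4},{"roll":-7.4},{"roll":-7.4},{"roll":-7.4},{"roll":-7}]'
python3 - <<'E'
from h import *
np.set_printoptions(precision=1,suppress=True)
p=arm.camera("wrist"); cv2.imwrite("pics/w1.png",p["frame"])
for n in ["large_hole","slot_end","grip_bar","template"]:
    for d in arm.tip_of(p,n)[:2]: print(n,round(d["score"],2),d["xy"],P(p,d["xy"]))
for d in arm.cut_out(p,"template")[:1]:
    q=cloud(p,d["region"]); b=q[q[:,2]>35]; q=q[(q[:,2]<12)&(q[:,2]>4)]; print("tmpl",d["rect"],yaw_of(q),"bar",yaw_of(b))
print(p["world_from_camera"],p["fovy"])
go([580,-145,200],-16.6)
E
```

```text
tmpl [46.3, 0.0, 72.1, 9.8] ((356.53240966796875, -344.22100830078125), (9.014141082763672, 19.78715705871582), 23.48990249633789) bar ((0.0, 0.0), (0.0, 0.0), 0.0)
[[   0.4   -0.9   -0.3  341. ]
 [  -0.9   -0.4   -0.1 -616.9]
 [   0.     0.3   -1.   384. ]
 [   0.     0.     0.     1. ]] 69.99601937202223
t=1.8 pos=[ 262.1 -649.1  213.9] shift cm [ 48.4 -34.8   1.4] toolyaw=-68.01 roll -51.41 or 128.59$[0]: bad value
$[0]: bad value
```

View pics/w1.png

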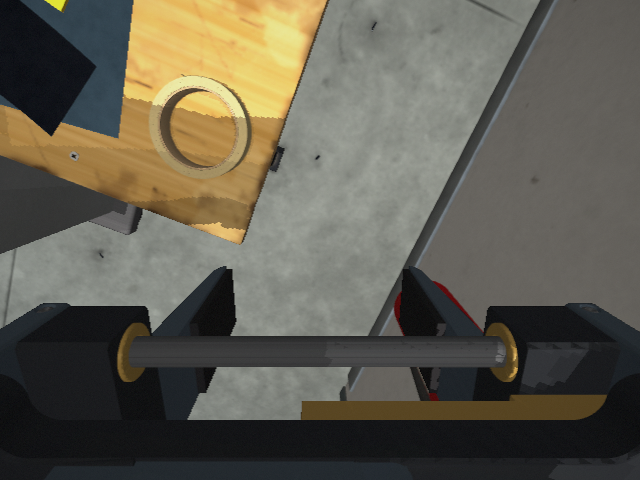

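The picture shows bench edge and floor only: the rows were refused, so the arm has not moved. I'll give every key.

```bash
python3 -m crank '[{"tx":3.74,"ty":-2.66,"tz":0,"roll":0,"grip":9},{"tx":3.74,"ty":-2.66,"tz":0,"roll":0,"grip":9},{"tx":3.74,"ty":-2.66,"tz":0,"roll":0,"grip":9},{"tx":3.74,"ty":-2.66,"tz":0,"roll":0,"grip":9},{"tx":3.74,"ty":-2.66,"tz":0,"roll":0,"grip":9},{"tx":3.74,"ty":-2.66,"tz":0,"roll":0,"grip":9},{"tx":3.74,"ty":-2.66,"tz":0,"roll":0,"grip":9},{"tx":3.74,"ty":-2.66,"tz":0,"roll":0,"grip":9},{"tx":3.74,"ty":-2.66,"tz":0,"roll":0,"grip":9},{"tx":3.74,"ty":-2.66,"tz":0,"roll":0,"grip":9}]' &&
python3 -m crank '[{"tx":3.74,"ty":-2.66,"tz":0,"roll":0,"grip":9},{"tx":3.74,"ty":-2.66,"tz":0,"roll":0,"grip":9},{"tx":3.74,"ty":-2.66,"tz":0,"roll":0,"grip":9},{"tx":0,"ty":0,"tz":0,"roll":-7.4,"grip":9},{"tx":0,"ty":0,"tz":0,"roll":-7.4,"grip":9},{"tx":0,"ty":0,"tz":0,"roll":-7.4,"grip":9},{"tx":0,"ty":0,"tz":0,"roll":-7.4,"grip":9},{"tx":0,"ty":0,"tz":0,"roll":-7.4,"grip":9},{"tx":0,"ty":0,"tz":0,"roll":-7.4,"grip":9},{"tx":0,"ty":0,"tz":0,"roll":-7,"grip":9}]' &&
cat > look.py <<'E'
from h import *
import sys
np.set_printoptions(precision=1,suppress=True)
p=arm.camera("wrist"); cv2.imwrite(sys.argv[1],p["frame"])
for n in ["large_hole","slot_end","grip_bar","template"]:
    for d in arm.tip_of(p,n)[:2]: print(n,round(d["score"],2),d["xy"],P(p,d["xy"]))
for d in arm.cut_out(p,"template")[:1]:
    q=cloud(p,d["region"]); b=q[q[:,2]>38]; q=q[(q[:,2]<12)&(q[:,2]>4)]; print("tmpl",d["rect"],yaw_of(q),"bar",yaw_of(b))
E
python3 look.py pics/w2.png; python3 -c "
from h import *
go([580,-145,200],-16.6)"
```

```text
t: 2.8
position: [510.1, -260.7, 214.2]
eef_rot: [3.084, 0.599, 0.001]
contact_force: [0.6, -0.7, -0.1]
gripper_width: 0.991
finger_force: 0.0
t: 3.8
position: [583.5, -146.4, 214.0]
eef_rot: [2.514, 1.884, 0.0]
contact_force: [-0.1, 0.1, -0.3]
gripper_width: 0.99
finger_force: 0.0
large_hole 0.8 [348.0, 210.1] [ 618.3 -155.    -1.2]
large_hole 0.73 [232.3, 355.6] [ 571.6 -110.4  309.4]
slot_end 0.95 [235.4, 371.7] [ 418.6 -324.9    0.4]
slot_end 0.74 [370.8, 210.5] [ 643.2 -162.5   -0.3]
template 0.92 [227.5, 344.7] [ 570.6 -108.1  307.4]
template 0.66 [335.0, 211.2] [ 603.7 -150.4    6.1]
tmpl [266.4, 161.6, 403.4, 258.7] ((603.4329223632812, -150.48321533203125), (110.61128997802734, 150.3660125732422), 72.87116241455078) bar ((580.0225219726562, -142.72451782226562), (43.413551330566406, 11.171733856201172), 73.2916030883789)
t=4.1 pos=[ 583.5 -146.4  213.9] shift cm [ 0.03 -0.37  1.39] toolyaw=-16.77 roll -0.17 or 179.83
```

View pics/w2.png

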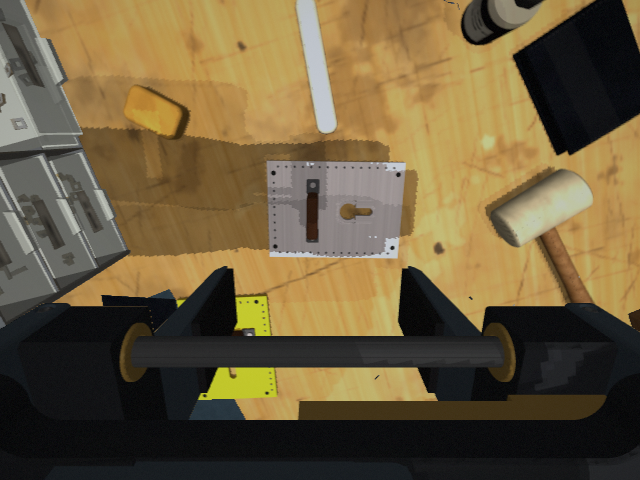

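The template is at about (335,210) in the picture, with its bar at (312,210) and its keyhole at (348–370,211). It is free all round, so I go down and grasp somewhat high on the bar.

```bash
python3 -m crank '[{"tx":0.19,"ty":-0.45,"tz":0,"roll":0,"grip":5},{"tx":0,"ty":0,"tz":4.4,"roll":0,"grip":5},{"tx":0,"ty":0,"tz":4.4,"roll":0,"grip":5},{"tx":0,"ty":0,"tz":4.4,"roll":0,"grip":5},{"tx":0,"ty":0,"tz":3.0,"roll":0,"grip":5},{"tx":0,"ty":0,"tz":2.0,"roll":0,"grip":5},{"tx":0,"ty":0,"tz":1.2,"roll":0,"grip":5},{"tx":0,"ty":0,"tz":0,"roll":0,"grip":5}]' 20
python3 -m crank '[{"tx":0,"ty":0,"tz":0,"roll":0,"grip":1},{"tx":0,"ty":0,"tz":0,"roll":0,"grip":1},{"tx":0,"ty":0,"tz":0,"roll":0,"grip":1},{"tx":0,"ty":0,"tz":0,"roll":0,"grip":1},{"tx":0,"ty":0,"tz":0,"roll":0,"grip":1},{"tx":0,"ty":0,"tz":0,"roll":0,"grip":1},{"tx":0,"ty":0,"tz":0,"roll":0,"grip":1}]' 20
```

```text
t: 4.9
position: [578.8, -143.0, 18.8]
eef_rot: [-2.518, -1.876, 0.002]
contact_force: [-0.3, -0.4, 0.8]
gripper_width: 0.546
finger_force: 0.0
t: 5.6
position: [579.6, -143.3, 20.2]
eef_rot: [-2.518, -1.878, 0.0]
contact_force: [-3.5, 0.9, 6.4]
gripper_width: 0.13
finger_force: 20.0
```

```bash
python3 -m crank '[{"tx":0,"ty":0,"tz":-2,"roll":0,"grip":1},{"tx":0,"ty":0,"tz":-4,"roll":0,"grip":1},{"tx":0,"ty":0,"tz":-4,"roll":0,"grip":1},{"tx":0,"ty":0,"tz":-4,"roll":0,"grip":1},{"tx":0,"ty":0,"tz":0,"roll":0,"grip":1}]' 20
python3 -m crank '[{"tx":2.5,"ty":-0.5,"tz":0,"roll":0,"grip":1},{"tx":4.2,"ty":-0.76,"tz":0,"roll":0,"grip":1},{"tx":4.2,"ty":-0.76,"tz":0,"roll":0,"grip":1},{"tx":4.2,"ty":-0.76,"tz":0,"roll":0,"grip":1},{"tx":4.2,"ty":-0.76,"tz":0,"roll":-4,"grip":1},{"tx":4.2,"ty":-0.8,"tz":0,"roll":-5,"grip":1},{"tx":2.8,"ty":-0.2,"tz":0,"roll":-5,"grip":1},{"tx":1.5,"ty":0,"tz":0,"roll":-5.1,"grip":1},{"tx":0,"ty":0,"tz":0,"roll":0,"grip":1},{"tx":0,"ty":0,"tz":0,"roll":0,"grip":1}]' 20
cat > stud.py <<'E'
from h import *
import sys
np.set_printoptions(precision=2,suppress=True)
p=arm.camera("wrist"); cv2.imwrite(sys.argv[1],p["frame"])
for n in ["slot_mid","large_hole","slot_end","template","grip_bar"]:
    for d in arm.tip_of(p,n)[:2]: print(n,round(d["score"],2),d["xy"],P(p,d["xy"]))
for d in arm.cut_out(p,"board")[:1]:
    q=cloud(p); q=q[(q[:,0]>520)&(q[:,0]<750)&(q[:,1]>110)&(q[:,1]<340)&(q[:,2]>15)&(q[:,2]<100)]
    A=np.c_[q[:,:2],np.ones(len(q))]; m=np.ones(len(q),bool)
    for _ in range(6): k=np.linalg.lstsq(A[m],q[m,2],rcond=None)[0]; r=q[:,2]-A@k; m=abs(r)<3
    g=np.degrees(np.arctan2(k[1],k[0])); h=np.hypot(k[0],k[1])
    st=q[(r>11)&(r<17)&(abs(q[:,0]-650)<40)]
    c=(st.max(0)+st.min(0))/2; print("slope",np.degrees(np.arctan(h)),"dir",g,"edges",yaw_of(q[m]),"plane",k)
    if len(st): print("head n",len(st),"centre",c,"mean",st.mean(0),"ext",np.ptp(st,axis=0))
print(arm.observe()["position"],arm.observe()["contact_force"])
E
python3 stud.py pics/w3.png
```

```text
t: 6.1
position: [582.3, -144.0, 165.0]
eef_rot: [2.514, 1.874, 0.007]
contact_force: [0.0, -0.4, -3.1]
gripper_width: 0.133
finger_force: 20.0
t: 7.1
position: [604.0, 137.3, 158.9]
eef_rot: [-2.174, -2.267, 0.002]
contact_force: [0.0, -0.1, -3.6]
gripper_width: 0.131
finger_force: 20.0
slot_mid 0.56 [382.5, 123.6] [650.86 231.86  48.99]
large_hole 0.85 [384.2, 279.9] [676.84  79.73  -0.04]
slot_end 0.56 [423.8, 281.5] [718.46  79.58  -0.37]
template 0.87 [359.8, 280.5] [629.19 141.68 144.91]
grip_bar 0.88 [314.0, 303.1] [602.61 146.67 184.51]
slope 12.046054827980978 dir 2.6076507422324418 edges ((632.1406860351562, 248.90509033203125), (195.81723022460938, 145.87571716308594), 2.736774444580078) plane [  0.21   0.01 -92.68]
head n 349 centre [648.48 244.91  62.12] mean [648.26 244.92  63.11] ext [14.47 14.69  7.19]
[604.77 136.97 159.96] [ 0.55 -0.59 -3.28]
```

View pics/w3.png

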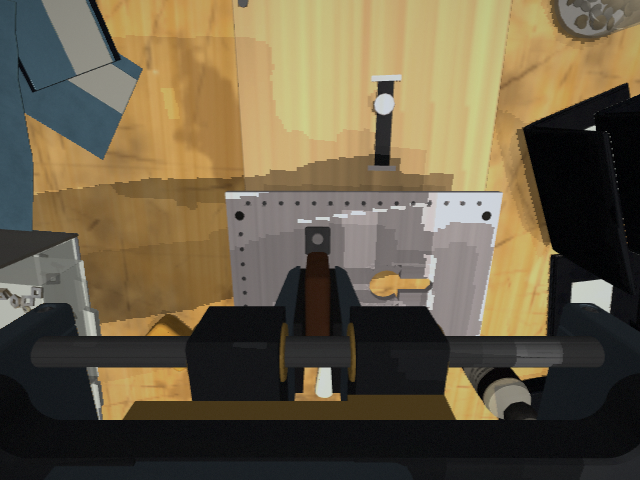

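The wrist picture shows the stud head clearly at (384,104), near the far end of the slot, and the held plate's keyhole at (384–430,284). I can therefore measure both with the same camera.

```bash
cat > hole.py <<'E'
from h import *
np.set_printoptions(precision=2,suppress=True)
p=arm.camera("wrist"); s=arm.observe(); T=s["position"]; M=R.from_rotvec(s["eef_rot"]).as_matrix()
f=240/np.tan(np.radians(p["fovy"])/2); W=p["world_from_camera"]; C=W[:3,3]
q=cloud(p); q=q[(abs(q[:,2]-(T[2]-13))<8)&(np.hypot(q[:,0]-T[0],q[:,1]-T[1])<110)]
A=np.c_[q[:,:2],np.ones(len(q))]; m=np.ones(len(q),bool)
for _ in range(6): k=np.linalg.lstsq(A[m],q[m,2],rcond=None)[0]; r=q[:,2]-A@k; m=abs(r)<1.5
print("plate tilt deg (tool y, tool x):",np.degrees(np.arctan([M[:2,1]@k[:2],M[:2,0]@k[:2]])),"n",m.sum(),"top z - TCP z at TCP",k@[T[0],T[1],1]-T[2])
print("outline",yaw_of(q[m]))
# through pixels projected onto the top plane
v,u=np.mgrid[180:330,300:520]; v=v.ravel();u=u.ravel(); d=np.c_[(u-p["cx"])/f,(v-p["cy"])/f,np.ones(len(u))]@W[:3,:3].T
t=(k[0]*C[0]+k[1]*C[1]+k[2]-C[2])/(d[:,2]-k[0]*d[:,0]-k[1]*d[:,1]); h=C+t[:,None]*d
z=p["z_map"][v,u]; pw=C+d*z[:,None]; thr=(z>0)&(pw[:,2]<h[:,2]-15)
loc=(h-T)@M; ok=thr&(abs(loc[:,1]-50)<28)&(abs(loc[:,0])<20)
L=loc[ok]; print("n",ok.sum(),"tool-y range",L[:,1].min(),L[:,1].max(),"tool-x range",L[:,0].min(),L[:,0].max())
for a in range(28,72,4):
    b=L[abs(L[:,1]-a)<1.5,0]
    if len(b): print(a,b.min().round(1),b.max().round(1))
c=(C-T)@M; print("camera in tool",c)
E
python3 hole.py
```

```text
plate tilt deg (tool y, tool x): [0.04 0.03] n 26102 top z - TCP z at TCP -14.270858240435103
outline ((630.0028076171875, 148.6414794921875), (151.00286865234375, 89.61039733886719), 2.4529621601104736)
n 918 tool-y range 31.34380854478427 66.02017725979991 tool-x range -6.90649510193666 9.09176107045468
32 -4.3 5.9
36 -6.3 9.1
40 -6.9 9.1
44 -6.2 9.1
48 -6.2 7.2
52 -1.7 4.1
56 -1.7 4.1
60 -1.7 4.1
64 -1.7 4.1
camera in tool [  85.19    0.19 -170.05]
```

```bash
python3 -m crank '[{"tx":2.5,"ty":0.2,"tz":0,"roll":0,"grip":1},{"tx":3.5,"ty":0.3,"tz":0,"roll":0,"grip":1},{"tx":3,"ty":0.35,"tz":0,"roll":0,"grip":1},{"tx":1.6,"ty":0,"tz":0,"roll":0,"grip":1},{"tx":0,"ty":0,"tz":2.5,"roll":0,"grip":1},{"tx":0,"ty":0,"tz":2.5,"roll":0,"grip":1},{"tx":0,"ty":0,"tz":1,"roll":0,"grip":1},{"tx":0,"ty":0,"tz":0.5,"roll":0,"grip":1},{"tx":0,"ty":0,"tz":0,"roll":0,"grip":1},{"tx":0,"ty":0,"tz":0,"roll":0,"grip":1}]' 20
python3 - <<'E'
from h import *
go([608.7,243.4,95],2.45)
p=arm.camera("wrist"); cv2.imwrite("pics/w4.png",cv2.resize(p["frame"][180:360,240:500],None,fx=3,fy=3))
S=np.array([651.5,245.0,48.7]); n=np.array([-.208,-.009,.978])
print("head top px (scaled crop)",[(np.array(px(p,S+15*n))-[240,180])*3])
E
```

```text
t: 8.5
position: [609.3, 243.8, 96.0]
eef_rot: [2.173, 2.268, 0.002]
contact_force: [0.2, 0.9, -2.8]
gripper_width: 0.129
finger_force: 20.0
t=8.5 pos=[609.3 243.8  96. ] shift cm [-0.04 -0.06  0.1 ] toolyaw=2.48 roll 0.03 or -179.97
head top px (scaled crop) [array([412.93519843, 282.74899828])]
```

View pics/w4.png

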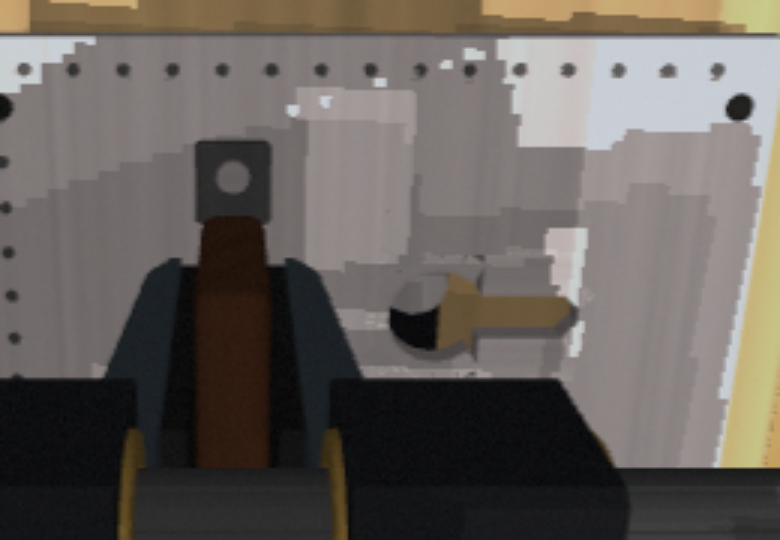

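The stud head shows inside the hole at about (418,293) in the crop, just where I predicted it. I lower slowly and watch the force.

```bash
python3 -m crank '[{"tx":-0.03,"ty":-0.06,"tz":0.4,"roll":0,"grip":1},{"tx":0,"ty":0,"tz":0.4,"roll":0,"grip":1},{"tx":0,"ty":0,"tz":0.3,"roll":0,"grip":1},{"tx":0,"ty":0,"tz":0.1,"roll":0,"grip":1},{"tx":0,"ty":0,"tz":0,"roll":0,"grip":1}]' 20
python3 -m crank '[{"tx":0,"ty":0,"tz":0.15,"roll":0,"grip":1},{"tx":0,"ty":0,"tz":0,"roll":0,"grip":1}]' 20
python3 -m crank '[{"tx":0,"ty":0,"tz":0.15,"roll":0,"grip":1},{"tx":0,"ty":0,"tz":0,"roll":0,"grip":1}]' 20
```

```text
t: 9.05
position: [607.9, 243.4, 82.7]
eef_rot: [-2.172, -2.269, 0.001]
contact_force: [-1.1, -0.9, -3.6]
gripper_width: 0.129
finger_force: 20.0
t: 9.25
position: [608.0, 243.5, 81.3]
eef_rot: [-2.173, -2.269, 0.0]
contact_force: [0.9, -0.7, -3.6]
gripper_width: 0.129
finger_force: 20.0
t: 9.45
position: [608.1, 243.5, 80.0]
eef_rot: [2.173, 2.269, 0.001]
contact_force: [-1.1, 0.2, 0.3]
gripper_width: 0.13
finger_force: 20.0
```

```bash
python3 -m crank '[{"tx":0,"ty":0.03,"tz":0.05,"roll":0,"grip":1},{"tx":0,"ty":0,"tz":0.15,"roll":0,"grip":1},{"tx":0,"ty":0,"tz":0.15,"roll":0,"grip":1},{"tx":0,"ty":0,"tz":0,"roll":0,"grip":1}]' 5
python3 hole.py
python3 -c "
from h import *
p=arm.camera('wrist'); cv2.imwrite('pics/w5.png',cv2.resize(p['frame'][180:360,240:500],None,fx=3,fy=3))"
```

```text
t: 9.85
position: [608.1, 243.5, 76.2]
eef_rot: [-2.173, -2.269, 0.0]
contact_force: [-3.2, -0.1, 0.1]
gripper_width: 0.139
finger_force: 5.1
plate tilt deg (tool y, tool x): [2.56 0.08] n 26846 top z - TCP z at TCP -14.204334134258154
outline ((634.9283447265625, 244.72872924804688), (150.51669311523438, 110.78217315673828), 2.5608620643615723)
n 18 tool-y range 32.2615627410336 50.364833895068415 tool-x range -4.641914882982845 9.43883748015923
32 -2.1 1.7
36 -4.6 -4.6
44 7.6 8.9
48 -0.5 5.2
camera in tool [  85.31    0.12 -169.98]
```

View pics/w5.png

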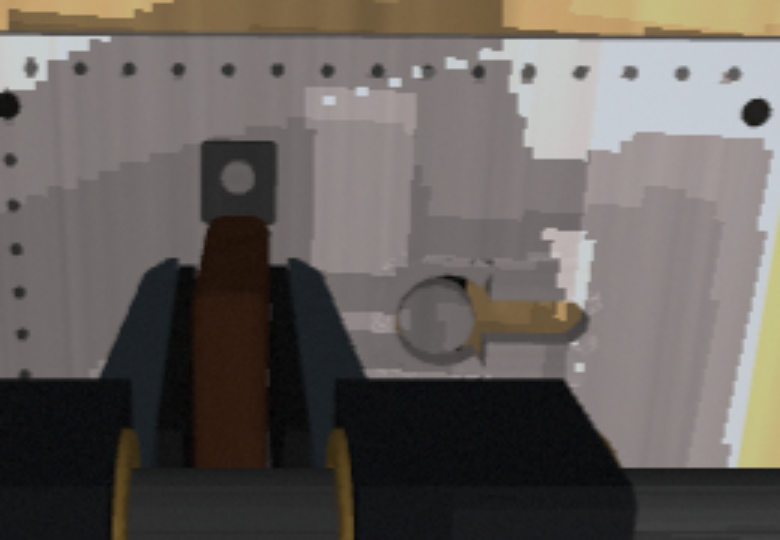

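The plate is tilting compliantly, and the head (437,318) is rising into the hole (442,318). The hole is slightly too far uphill, so I continue down with a drift downhill.

```bash
python3 -m crank '[{"tx":0,"ty":-0.1,"tz":0,"roll":0,"grip":1},{"tx":0,"ty":-0.04,"tz":0.15,"roll":0,"grip":1},{"tx":0,"ty":-0.04,"tz":0.15,"roll":0,"grip":1},{"tx":0,"ty":-0.04,"tz":0.15,"roll":0,"grip":1},{"tx":0,"ty":0,"tz":0,"roll":0,"grip":1}]' 4
python3 hole.py | head -2
```

```text
t: 10.45
position: [606.1, 243.4, 71.7]
eef_rot: [2.173, 2.269, 0.0]
contact_force: [-0.1, -0.7, -1.4]
gripper_width: 0.156
finger_force: 4.0
plate tilt deg (tool y, tool x): [5.39 0.04] n 26100 top z - TCP z at TCP -14.666910813033283
outline ((634.3020629882812, 244.80731201171875), (150.31959533691406, 110.71027374267578), 2.582918405532837)
```

```bash
python3 -m crank '[{"tx":0,"ty":-0.03,"tz":0.15,"roll":0,"grip":1},{"tx":0,"ty":-0.03,"tz":0.15,"roll":0,"grip":1},{"tx":0,"ty":-0.03,"tz":0.15,"roll":0,"grip":1},{"tx":0,"ty":0,"tz":0,"roll":0,"grip":1}]' 4
python3 hole.py | head -2
python3 -m crank '[{"tx":0,"ty":-0.03,"tz":0.15,"roll":0,"grip":1},{"tx":0,"ty":-0.03,"tz":0.15,"roll":0,"grip":1},{"tx":0,"ty":-0.03,"tz":0.1,"roll":0,"grip":1},{"tx":0,"ty":0,"tz":0,"roll":0,"grip":1}]' 4
python3 hole.py | head -2
python3 -c "
from h import *
p=arm.camera('wrist'); cv2.imwrite('pics/w6.png',cv2.resize(p['frame'][180:360,240:500],None,fx=3,fy=3))"
```

```text
t: 10.9
position: [605.0, 243.3, 67.1]
eef_rot: [-2.173, -2.269, 0.0]
contact_force: [-1.2, -0.0, -1.1]
gripper_width: 0.169
finger_force: 4.1
plate tilt deg (tool y, tool x): [ 5.45 -5.36] n 9128 top z - TCP z at TCP -12.44712907586711
outline ((636.5355834960938, 269.1630554199219), (141.70016479492188, 105.28018951416016), 20.72907257080078)
t: 11.35
position: [604.3, 243.3, 63.3]
eef_rot: [-2.173, -2.269, 0.0]
contact_force: [0.2, -0.1, -0.8]
gripper_width: 0.181
finger_force: 4.1
plate tilt deg (tool y, tool x): [ 7.69 -5.2 ] n 9628 top z - TCP z at TCP -12.857328998046633
outline ((636.0989990234375, 279.1253662109375), (128.309814453125, 99.27000427246094), 31.46044921875)Traceback (most recent call last):
  File "hole.py", line 15, in <module>
    L=loc[ok]; print("n",ok.sum(),"tool-y range",L[:,1].min(),L[:,1].max(),"tool-x range",L[:,0].min(),L[:,0].max())
                                                 ~~~~~~~~~~^^
    return umr_minimum(a, axis, None, out, keepdims, initial, where)
ValueError: zero-size array to reduction operation minimum which has no identity
Traceback (most recent call last):
  File "hole.py", line 15, in <module>
    L=loc[ok]; print("n",ok.sum(),"tool-y range",L[:,1].min(),L[:,1].max(),"tool-x range",L[:,0].min(),L[:,0].max())
                                                 ~~~~~~~~~~^^
ValueError: zero-size array to reduction operation minimum which has no identity
```

View pics/w6.png

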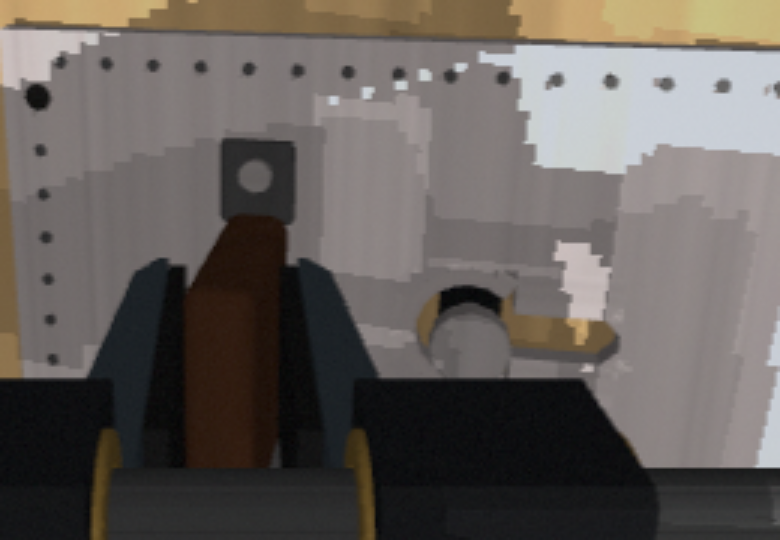

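The head has passed through the hole: it stands proud at (470,345) with the hole round it. I need a better plane fit (by mask), then the last few millimetres down.

```bash
cat > flat.py <<'E'
from h import *
np.set_printoptions(precision=2,suppress=True)
p=arm.camera("wrist"); d=arm.cut_out(p,"template"); kb=np.array([.2132,.0097])
if d:
    q=cloud(p,cv2.erode(d[0]["region"].astype(np.uint8),np.ones((3,3)))>0); T=arm.observe()["position"]
    q=q[(q[:,2]<T[2]+15)]
    A=np.c_[q[:,:2],np.ones(len(q))]; r=q[:,2]-A[:,0]*.2; m=abs(r-np.median(r))<6
    for _ in range(8): k=np.linalg.lstsq(A[m],q[m,2],rcond=None)[0]; r=q[:,2]-A@k; m=abs(r)<1.2
    print("score",d[0]["score"],"n",m.sum(),len(q),"plate slope x,y deg",np.degrees(np.arctan(k[:2])),"plate top z at stud(651,245)",k@[651,245,1],"at low edge x=565",k@[565,240,1],"outline",yaw_of(q[m]))
    # board plane at stud 48.7; top of flat plate there expected ~ 48.7+7/cos = 55.9; low edge x=565: 37.6
E
python3 -m crank '[{"tx":0,"ty":-0.02,"tz":0.15,"roll":0,"grip":1},{"tx":0,"ty":-0.02,"tz":0.1,"roll":0,"grip":1},{"tx":0,"ty":0,"tz":0,"roll":0,"grip":1}]' 4
python3 flat.py
```

```text
t: 11.75
position: [604.0, 243.3, 61.1]
eef_rot: [2.173, 2.269, 0.0]
contact_force: [-1.3, -0.7, 3.4]
gripper_width: 0.186
finger_force: 4.1
score 0.93 n 25699 29038 plate slope x,y deg [12.03  0.57] plate top z at stud(651,245) 55.35487536922753 at low edge x=565 36.98172009559623 outline ((634.5037841796875, 245.07369995117188), (147.01858520507812, 110.29723358154297), 2.5056381225585938)
```

The plate is flat (12.0°, with its top at the expected height). Next I slide it down the slope.

```bash
python3 -m crank '[{"tx":0,"ty":0,"tz":-0.05,"roll":0,"grip":1},{"tx":0,"ty":-0.2,"tz":0.042,"roll":0,"grip":1},{"tx":0,"ty":-0.2,"tz":0.043,"roll":0,"grip":1},{"tx":0,"ty":-0.2,"tz":0.042,"roll":0,"grip":1},{"tx":0,"ty":0,"tz":0,"roll":0,"grip":1}]' 5
python3 -m crank '[{"tx":0,"ty":-0.25,"tz":0.053,"roll":0,"grip":1},{"tx":0,"ty":-0.25,"tz":0.053,"roll":0,"grip":1},{"tx":0,"ty":-0.25,"tz":0.053,"roll":0,"grip":1},{"tx":0,"ty":-0.25,"tz":0.053,"roll":0,"grip":1},{"tx":0,"ty":0,"tz":0,"roll":0,"grip":1}]' 5
python3 flat.py
python3 -c "
from h import *
p=arm.camera('wrist'); cv2.imwrite('pics/w7.png',cv2.resize(p['frame'][180:360,240:500],None,fx=3,fy=3))"
```

```text
t: 12.35
position: [597.3, 242.9, 59.9]
eef_rot: [-2.172, -2.269, 0.001]
contact_force: [-1.1, 0.8, -0.6]
gripper_width: 0.186
finger_force: 4.9
t: 12.85
position: [587.2, 242.5, 57.8]
eef_rot: [-2.172, -2.269, 0.001]
contact_force: [-2.0, 0.7, -0.8]
gripper_width: 0.184
finger_force: 4.9
score 0.56 n 25191 28288 plate slope x,y deg [11.93  0.57] plate top z at stud(651,245) 55.48684053383384 at low edge x=565 37.26574220633432 outline ((617.7311401367188, 244.3065643310547), (146.58409118652344, 109.89188385009766), 2.582836627960205)
```

View pics/w7.png

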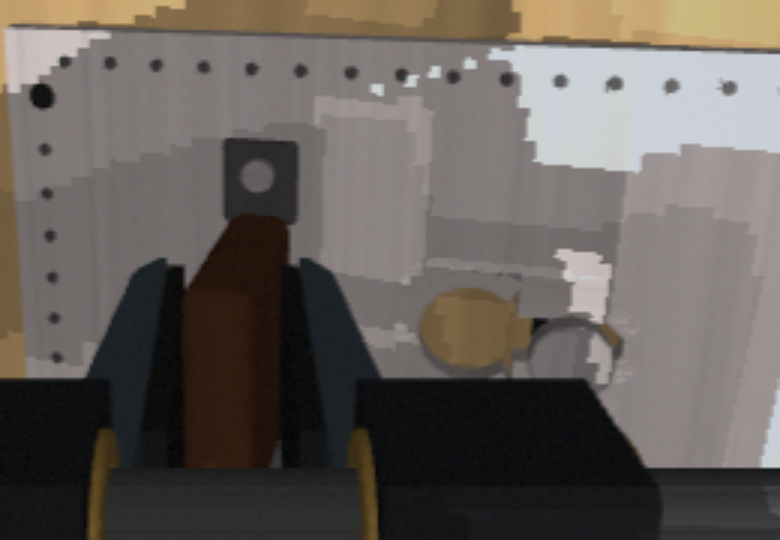

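The head is now over the narrow slot at (575,355), about 6 mm from home. I go on in small steps until it stops.

```bash
python3 -m crank '[{"tx":0,"ty":-0.2,"tz":0.042,"roll":0,"grip":1},{"tx":0,"ty":-0.2,"tz":0.043,"roll":0,"grip":1},{"tx":0,"ty":0,"tz":0,"roll":0,"grip":1}]' 6
python3 -m crank '[{"tx":0,"ty":-0.1,"tz":0.02,"roll":0,"grip":1},{"tx":0,"ty":0,"tz":0,"roll":0,"grip":1}]' 6
python3 -m crank '[{"tx":0,"ty":-0.1,"tz":0.02,"roll":0,"grip":1},{"tx":0,"ty":0,"tz":0,"roll":0,"grip":1}]' 6
python3 flat.py
```

```text
t: 13.3
position: [583.7, 242.4, 57.1]
eef_rot: [-2.173, -2.269, 0.0]
contact_force: [-0.4, 0.3, -1.2]
gripper_width: 0.188
finger_force: 5.8
t: 13.5
position: [582.9, 242.4, 57.0]
eef_rot: [2.173, 2.269, 0.0]
contact_force: [0.3, -0.9, -0.7]
gripper_width: 0.185
finger_force: 5.8
t: 13.7
position: [581.8, 242.3, 56.7]
eef_rot: [-2.173, -2.269, 0.0]
contact_force: [0.8, -0.3, -1.8]
gripper_width: 0.182
finger_force: 5.8
score 0.81 n 25161 28300 plate slope x,y deg [11.89  0.58] plate top z at stud(651,245) 55.52304359751183 at low edge x=565 37.36488869307205 outline ((612.423095703125, 243.90997314453125), (146.71859741210938, 110.39566802978516), 2.5211141109466553)
```

```bash
for i in 1 ; do python3 -m crank '[{"tx":0,"ty":-0.08,"tz":0.017,"roll":0,"grip":1},{"tx":0,"ty":0,"tz":0,"roll":0,"grip":1}]' 8 | grep -E "posi|contact|width"; done
python3 -m crank '[{"tx":0,"ty":-0.08,"tz":0.017,"roll":0,"grip":1},{"tx":0,"ty":0,"tz":0,"roll":0,"grip":1}]' 8 | grep -E "posi|contact|width"
python3 -m crank '[{"tx":0,"ty":-0.08,"tz":0.017,"roll":0,"grip":1},{"tx":0,"ty":0,"tz":0,"roll":0,"grip":1}]' 8 | grep -E "posi|contact|width"
python3 flat.py
```

```text
position: [581.4, 242.3, 56.7]
contact_force: [1.3, 0.7, -1.5]
gripper_width: 0.187
position: [581.1, 242.4, 56.8]
contact_force: [4.8, -1.2, -1.4]
gripper_width: 0.182
position: [581.0, 242.5, 56.9]
contact_force: [9.2, -0.6, -3.1]
gripper_width: 0.183
score 0.7 n 25221 28331 plate slope x,y deg [11.76  0.6 ] plate top z at stud(651,245) 55.63077263384453 at low edge x=565 37.674325198710406 outline ((611.5825805664062, 244.327392578125), (146.9827423095703, 110.25314331054688), 2.1778171062469482)
```

The force rises while the position has stopped (581.0), and the plate centre is at 611.6 against 611.9 expected, so the stud is home. I relax the push, open and retreat straight up.

```bash
python3 -m crank '[{"tx":0,"ty":0.14,"tz":-0.03,"roll":0,"grip":1},{"tx":0,"ty":0,"tz":0,"roll":0,"grip":1},{"tx":0,"ty":0,"tz":0,"roll":0,"grip":2.0},{"tx":0,"ty":0,"tz":0,"roll":0,"grip":3.0},{"tx":0,"ty":0,"tz":0,"roll":0,"grip":4.5},{"tx":0,"ty":0,"tz":0,"roll":0,"grip":4.5},{"tx":0,"ty":0,"tz":0,"roll":0,"grip":4.5}]' 5
python3 -m crank '[{"tx":0,"ty":0,"tz":-1,"roll":0,"grip":4.5},{"tx":0,"ty":0,"tz":-3,"roll":0,"grip":4.5},{"tx":0,"ty":0,"tz":-4,"roll":0,"grip":4.5},{"tx":0,"ty":0,"tz":-4,"roll":0,"grip":4.5},{"tx":0,"ty":0,"tz":-2,"roll":0,"grip":4.5},{"tx":0,"ty":0,"tz":0,"roll":0,"grip":4.5},{"tx":0,"ty":0,"tz":0,"roll":0,"grip":4.5}]' 5
python3 flat.py; python3 -c "
from h import *
p=arm.camera('wrist'); cv2.imwrite('pics/w8.png',p['frame'])"
```

```text
t: 15.2
position: [580.8, 242.3, 56.6]
eef_rot: [-2.173, -2.269, 0.0]
contact_force: [0.1, 0.5, 0.2]
gripper_width: 0.492
finger_force: 0.0
t: 15.9
position: [580.9, 242.3, 196.9]
eef_rot: [2.172, 2.269, 0.001]
contact_force: [-0.0, 0.2, -0.4]
gripper_width: 0.492
finger_force: 0.0
score 0.65 n 13118 15959 plate slope x,y deg [12.05  0.58] plate top z at stud(651,245) 55.43142651919105 at low edge x=565 37.02611308103971 outline ((612.2423706054688, 243.83839416503906), (146.056396484375, 109.87156677246094), 2.2562379837036133)
```

View pics/w8.png

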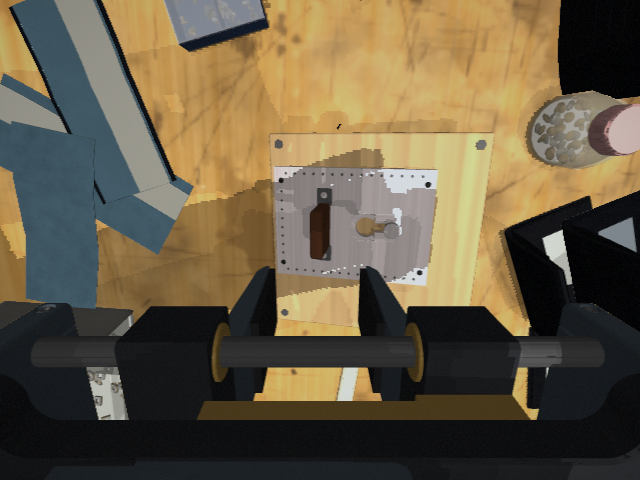

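The plate lies flat, with the head at the slot's end (392,230). Because releasing might have shifted it by half a millimetre, I give it one gentle nudge downhill with the open uphill finger.

```bash
python3 -m crank '[{"tx":0,"ty":0,"tz":4,"roll":0,"grip":4.5},{"tx":0,"ty":0,"tz":4,"roll":0,"grip":4.5},{"tx":0,"ty":0,"tz":3,"roll":0,"grip":4.5},{"tx":0,"ty":0,"tz":1.6,"roll":0,"grip":4.5},{"tx":0,"ty":0,"tz":0.9,"roll":0,"grip":4.5},{"tx":0,"ty":-0.4,"tz":0,"roll":0,"grip":4.5},{"tx":0,"ty":-0.4,"tz":0,"roll":0,"grip":4.5},{"tx":0,"ty":-0.2,"tz":0,"roll":0,"grip":4.5},{"tx":0,"ty":0,"tz":0,"roll":0,"grip":4.5}]'
python3 -m crank '[{"tx":0,"ty":-0.2,"tz":0,"roll":0,"grip":4.5},{"tx":0,"ty":0,"tz":0,"roll":0,"grip":4.5}]' | grep -E "posi|contact"
python3 -m crank '[{"tx":0,"ty":-0.15,"tz":0,"roll":0,"grip":4.5},{"tx":0,"ty":0,"tz":0,"roll":0,"grip":4.5}]' | grep -E "posi|contact"
```

```text
t: 16.95
position: [571.1, 242.1, 62.7]
eef_rot: [2.172, 2.269, 0.002]
contact_force: [-0.0, 0.2, -0.4]
gripper_width: 0.495
finger_force: 0.0
position: [569.0, 241.9, 62.0]
contact_force: [0.5, 0.3, -0.4]
position: [567.3, 241.7, 61.6]
contact_force: [-0.4, -0.2, -0.0]
```

```bash
python3 -m crank '[{"tx":0,"ty":-0.1,"tz":0,"roll":0,"grip":4.5},{"tx":0,"ty":0,"tz":0,"roll":0,"grip":4.5}]' | grep -E "posi|contact"
python3 -m crank '[{"tx":0,"ty":-0.1,"tz":0,"roll":0,"grip":4.5},{"tx":0,"ty":0,"tz":0,"roll":0,"grip":4.5}]' | grep -E "posi|contact"
python3 -m crank '[{"tx":0,"ty":-0.1,"tz":0,"roll":0,"grip":4.5},{"tx":0,"ty":0,"tz":0,"roll":0,"grip":4.5}]' | grep -E "posi|contact"
```

```text
position: [566.3, 241.7, 61.6]
contact_force: [0.0, -0.4, 0.1]
position: [565.9, 241.7, 61.7]
contact_force: [4.6, -0.7, -2.1]
position: [565.7, 241.8, 62.0]
contact_force: [8.4, 0.3, -3.9]
```

The force climbs with almost no motion, so the stud is against the blind end. I back off, lift clear and check.

```bash
python3 -m crank '[{"tx":0,"ty":0.3,"tz":0,"roll":0,"grip":4.5},{"tx":0,"ty":0.8,"tz":0,"roll":0,"grip":4.5},{"tx":0,"ty":0.2,"tz":0,"roll":0,"grip":4.5},{"tx":0,"ty":0,"tz":-2,"roll":0,"grip":4.5},{"tx":0,"ty":0,"tz":-4,"roll":0,"grip":4.5},{"tx":0,"ty":0,"tz":-4,"roll":0,"grip":4.5},{"tx":0,"ty":0,"tz":-4,"roll":0,"grip":4.5},{"tx":0,"ty":0,"tz":0,"roll":0,"grip":4.5},{"tx":0,"ty":0,"tz":0,"roll":0,"grip":4.5}]'
python3 flat.py
python3 - <<'E'
from h import *
p=arm.camera("top")
for n in ["bone_folder","dye_bottle","wax_block","spool"]:
    for d in arm.cut_out(p,n)[:1]: print(n,np.median(cloud(p,d["region"]),0).round(1))
print(arm.hand_in())
E
```

```text
t: 18.85
position: [577.8, 242.2, 202.3]
eef_rot: [2.172, 2.269, 0.002]
contact_force: [-0.4, -0.2, -1.3]
gripper_width: 0.493
finger_force: 0.0
score 0.84 n 12800 15605 plate slope x,y deg [12.02  0.58] plate top z at stud(651,245) 55.38145277157142 at low edge x=565 37.02475506351176 outline ((611.9637451171875, 243.54481506347656), (146.67343139648438, 110.037353515625), 2.5614914894104004)
bone_folder [626.3  -8.2   7.7]
dye_bottle [781.8 -14.2  74.2]
wax_block [455.9  -1.6  22.4]
spool [ 459.4 -461.5   82.5]
the job is handed in; nothing more can be done
None
```

The aluminium template hangs flat on the board with the stud against the end of the narrow slot. The gripper is clear, the bystanders are where they started (within measuring error), and the job was handed in at about 19 s.

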